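# Candle a jar of honey at the inspection lamp

## Task

Hook the orange inspection lamp onto the bare end of the rail, on the side where the lamp stands, with its light panel towards the robot, then slide it along, without lifting it off, until its hook sits centred on the red band, and let go of it. Then draw the amber jar with the white lid straight up out of its wooden carrier and, once it is clear, tip it over about 45 degrees, to whichever side is handy. Finish while still holding it so, raised about a hand's breadth in front of the middle of the light panel, not touching the lamp, and leave the dark jars and the stack of lids where they are.

Things in the scene. Friction and masses are not known exactly. Their poses are not given: they have to be found in the camera images.
- lamp: Orange cordless lamp, 0.32 kg, loose, standing on the table at the robot's right, within 35 degrees of facing it. Origin: centre of underside; z up, light panel on its -x face. Foot 54 (x) x 76 (y) mm; housing 38 x 66 mm, top at z = 120 mm. Over it a steel hook and a T-grip (see those points). Hung on the rail, it hangs level by itself.
- lamp_hook (a point): Centre of the hook's seat, 168 mm above the underside: on the rail's axis when hung. Hook of 3 mm strap, 22 mm wide (y): leg at x = -15.5 mm, inverted-V crown, lip at x = +15.5 mm ending 10 mm below the seat. The rail enters from the back (+x) by the 38 mm high gap between the lip's end and the housing, then rises into the V.
- lamp_grip (a point): Middle of the lamp's T-grip: a black bar 16 mm in diameter, 70 mm long along the lamp's y, 216 mm above the underside, 48 mm above the hook's seat. Take it from above, fingers closing along the lamp's x; 30 mm free below the bar's axis. Slid along, the hook drags on the rail and the bar can slip up to 25 mm through the fingers.
- lamp_face (a point): Centre of the lamp's white light panel (48 x 76 mm), on its -x face, 66 mm above the underside and 21 mm in front of the lamp's axis.
- rail: Round steel rail, 14 mm in diameter and 560 mm long along its own y, its axis 250 mm above the table, on two posts at its ends (within 30 mm of each end), fixed. Origin: on the table under its middle; x away from the robot, y along the rail to the robot's left. A spatula hangs at y = +205 mm; the rest is bare.
- mark: Red band, 44 mm wide, round the rail. Origin: its centre, on the rail's axis; its y lies along the rail. Always at least 100 mm from the spot on the rail at y = -210 mm (rail frame).
- carrier: Fixed wooden carrier with a row of three cells, pitch 76 mm along its y (cell centres at y = -76, 0, 76 mm), to the robot's left. 86 (x) x 242 (y) mm; floor 10 mm thick; long sides and cell walls up to 49 mm, end boards up to 74 mm. Cells are about 74 x 71 mm inside. Origin: centre of its underside.
- jar: The jar to inspect: amber honey, white lid; it stands in one of the three cells. Glass 60 mm in diameter, lid 62 mm in diameter and 15 mm high at the top, 90 mm high in all; about 0.33 kg. Origin: centre of its underside; z along its axis towards the lid.
- jar_mid (a point): Middle of the jar, 45 mm above its underside.
- jar_lid (a point): Middle of the jar's white lid, 82 mm above its underside. Grip the lid from above with the fingers closing along the carrier's x, where no neighbour stands.
- jar_b: Dark jar with a brown kraft-paper top in another cell of the carrier; same size. Origin: centre of its underside.
- jar_c: The other dark jar in the carrier; same size and look.
- jar_d: Dark jar with kraft-paper top standing on the table beyond the rail.
- jar_e: A second dark jar beyond the rail.
- lids: Stack of three brass-coloured lids, 62 mm in diameter, 36 mm high, on the table in front of the rail. Origin: centre of its underside.
Things that resemble listed ones, but are neither listed nor needed, are in the scene too. Leave any turquoise look-alike of the jar alone.

How it is judged (in metres and radians):
On the way, in this order (a step that is already met when the one before it is completed fails the run):
1. the lamp's hook is on the rail (seat within 8 mm of the rail's axis), more than 70 mm short of the red band, panel towards the robot (y of lamp_hook in the frame of mark below -0.07 m and z of lamp_hook in the frame of rail between 0.242 and 0.258 m and x of lamp_hook in the frame of rail between -0.008 and 0.008 m and x of lamp_face in the frame of rail below -0.01 m), for 0.1 s.
2. the lamp hangs on the rail by itself, released, its hook within 15 mm of the band's centre (distance between lamp_hook and mark below 0.015 m and contact force between lamp and rail above 1 N and contact force between lamp and the arm below 0.1 N and contact force between lamp and the fingers below 0.1 N), for 0.3 s.
3. the jar is drawn up out of the carrier still upright (within 20 degrees), its underside above the carrier's walls (height (world z) of jar above 0.055 m and angle between jar's own z axis and vertical below 0.35 rad and contact force between jar and the fingers above 1 N), for 0.1 s.
At the end, for the whole second after the job is handed in: Lamp hanging still and upright on the rail, untouched, within 17 mm of the band's centre; jar held by the fingers alone, still, tipped 32 to 58 degrees, its middle over 110 mm high, within 190 mm of the panel's centre, in front of it (50 mm off its axis), at most 60 mm aside and 84 mm above (distance between lamp_hook and mark below 0.017 m and contact force between lamp and rail above 1 N and contact force between lamp and the arm below 0.1 N and contact force between lamp and the fingers below 0.1 N and angle between lamp's own z axis and vertical below 0.2 rad and linear speed of lamp below 0.05 m/s and angle between jar's own z axis and vertical between 0.56 and 1.01 rad and distance between jar_mid and lamp_face below 0.19 m and x of jar_mid in the frame of lamp below -0.05 m and y of jar_mid in the frame of lamp between -0.06 and 0.06 m and height (world z) of jar_mid above 0.11 m and height (world z) of jar above 0.055 m and linear speed of jar below 0.03 m/s and contact force between jar and the fingers above 1 N and contact force between jar and lamp below 0.1 N and contact force between jar and carrier below 0.1 N and contact force between jar and rail below 0.1 N and contact force between jar and lids below 0.1 N and z of jar_mid in the frame of lamp below 0.15 m); the arm keeps its last pose, push and grip.
It fails at once if the lamp is lifted off the rail near the band instead of being slid (z of lamp_hook in the frame of mark above 0.02 m and y of lamp_hook in the frame of mark above -0.05 m).
It fails at once if the jar knocks against the lamp (contact force between jar and lamp above 1 N).
It fails at once if a dark jar or the stack of lids is shifted by more than 30 mm or tipped (distance of any of jar_b, jar_c, jar_d, jar_e, lids from where it was at the start of the episode above 0.03 m or angle between any of jar_b, jar_c, jar_d, jar_e's own z axis and vertical above 0.4 rad).
It also fails if it takes over 64 s, if anything falls off the work surface, if the arm or the gripper's body presses on something with over 40 N, if the wrist force passes 120 N, or if a joint passes its speed limit or range.

## Robot

A 6-joint arm with a two-finger parallel gripper is mounted at the origin on the work surface. World frame = base frame: x ahead of the robot, y to its left, z up, the work surface at z = 0. Lengths are in mm, angles in degrees, forces in N, time in s.
With the tool pointing down it reaches from about 300 to 875 mm from the base axis. Payload 6.4 kg.
Tool frame: the origin (TCP) lies midway between the tips of the shut fingers; the grasp point (between the pads) lies 19 mm behind it; z points along the fingers, y is the line along which they close (so a half turn about z gives the same grasp; the last joint's range is limited). The gripper opens to 88 mm and grips with 3 to 60 N. Pads are 18 mm wide; open, the fingers measure 123 mm over their backs; the gripper's body (75 mm by 187 mm) begins 45 mm behind the grasp point.
Start: joints at [58.425, 10.359, 92.074, -0, 77.567, -11.82], TCP at [194.344, 541.176, 238.714] pointing down, gripper open.
Joint ranges: [-171.53, 171.53], [-51.25, 118.39], [17.06, 147.69], [-65.23, 245.23], [0, 150.52], [-178.68, 178.68]. Speed limits (degrees/s): [147.25, 147.25, 172.46, 180, 180, 180].

## Interface

Orientations are given as [roll, pitch, yaw] about the fixed x, y, z axes, in that order (R = Rz(yaw) Ry(pitch) Rx(roll)).
In Python, from cell import * gives the robot as it stands.
- The arm moves only by the shell command python3 -m inch 'ROWS' [FORCE]. ROWS is a JSON object of lists of equal length, an entry for each row: "gripper": the opening, from -1 (shut) to 1 (fully open); "slide": the shift along the tool's x, y, z scaled (see below), a list of three; "twist": the turn, a rotation vector about the tool's x, y, z scaled (see below), a list of three. In form: {"gripper": [gripper, ...], "slide": [[x, y, z], ...], "twist": [[ax, ay, az], ...]}. A call has 1 to 10 rows; each row shifts and turns the commanded pose from where the row before left it, along the tool's axes as they then stand; what a row does not reach is not made up. The controller multiplies each number of a shift by 0.025 m and each number of a turn by 5 degrees. A row lasts 1/8 s, in which the tool goes at most 62.5 mm and 10.7 degrees, less where a joint would pass 70% of its speed; a pose out of reach is approached as far as the arm can. A call with a number of a shift or a turn outside -1 to 1 is refused whole. A call with a gripper value outside its range is refused whole. The fingers move at their own pace and stop on an object; FORCE is the grip in N (left out, the last holds). Time passes only in rows, so rows that do not move let the fingers close. It gives the time, the measured TCP pose, the force, the opening and the grip force at its end, in the units of the state.
- read_state(): the state, without advancing time (a new reading comes with each control period).
- read_camera(name): name is "scene" or "top"; returns (picture, depth): 384x512x3 uint8, red, green, blue; 384x512 float32, mm along the optical axis (not along the pixel's ray), 0 where there is no reading.
- camera_model(name): a dict with "fx", "fy", "cx", "cy" (pixels), "R" (3x3) and "t" (3): a world point X has camera coordinates R X + t. Camera axes: x right, y down, z forward; pixel columns grow to the right and rows downward; lengths in mm; the calibration is good to about 2 mm. A picture is of the moment at which its call begins. camera_model takes no time and is no camera call.
- sign_off(): hands the job in; it is judged then, once.
The state is a dict: "clock": time; "joint_pos": joint angles; "qvel": joint speeds; "joint_efforts": joint torques, N m; "position": TCP position; "tcp_rot": TCP orientation; "force": force on the tool from outside, world axes, zero at the start; "wrist_torque": the same for the moment, N m; "finger_gap": finger opening in mm; "finger_force": force on a finger pad.
Only numpy, scipy, OpenCV 4.12 (cv2) and the standard library are available. Lean on these libraries where they do the work, as an engineer would, in place of code of your own. Each camera call takes 0.05 s, during which the arm holds its last target. There are 200 camera calls.

## Working session

There is one attempt and no reset: what is moved stays moved. The work goes in short steps, Python scripts to look and compute and a shell command to move; the robot and the scene stay as the last step left them, time stands still between calls to the robot, and variables do not carry over. Pictures are saved under pics/ and viewed, at most 10 in all, crops included, and the job is handed in when it is done.

```bash
mkdir -p pics; ls
python3 - <<'E'
from cell import *
import cv2,numpy as np
for n in("scene","top"):
    p,d=read_camera(n); np.savez(f"pics/{n}0.npz",p=p,d=d); cv2.imwrite(f"pics/{n}0.png",p[:,:,::-1])
    m=camera_model(n); print(n,m)
s=read_state(); print(s)
E
```

```text
pics
scene {'fx': 421.31194556492704, 'fy': 421.31194556492704, 'cx': 255.30547647531472, 'cy': 190.22288864966455, 'R': array([[ 0.14336346,  0.9895511 ,  0.01534704],
       [ 0.75089379, -0.09865981, -0.65301206],
       [-0.64467467,  0.10514207, -0.75719199]]), 't': array([ -79.8938221 , -290.68847266, 1449.79997838])}
top {'fx': 472.95031928660984, 'fy': 472.95031928660984, 'cx': 251.7693727885174, 'cy': 194.3840249664312, 'R': array([[-0.01612951, -0.99984901, -0.00646527],
       [-0.98530607,  0.01699384, -0.16995045],
       [ 0.17003466,  0.00362905, -0.9854314 ]]), 't': array([   9.68810797,  553.7170244 , 1160.03595858])}
{'clock': 0.1, 'joint_pos': array([ 5.84217747e+01,  1.03968832e+01,  9.21232290e+01,  1.64777878e-03,
        7.75672927e+01, -1.18194871e+01]), 'qvel': array([-0.09608174, -0.05568692, -0.17942166, -0.05281759, -0.02699416,
       -0.00412338]), 'joint_efforts': array([ 4.36561058e-04, -4.34820592e+01, -3.42699802e+01,  7.04450486e-02,
        3.40285990e-02, -3.51284041e-05]), 'position': array([194.10932752, 540.75994837, 237.93038077]), 'tcp_rot': array([-1.79914778e+02, -1.94775296e-02,  1.60240891e+02]), 'force': array([-0.90650464, -0.05975665, -0.33583321]), 'wrist_torque': array([0.00558518, 0.01587766, 0.04375471]), 'finger_force': 0.0, 'finger_gap': 88.09373143459482}
```

View pics/scene0.png

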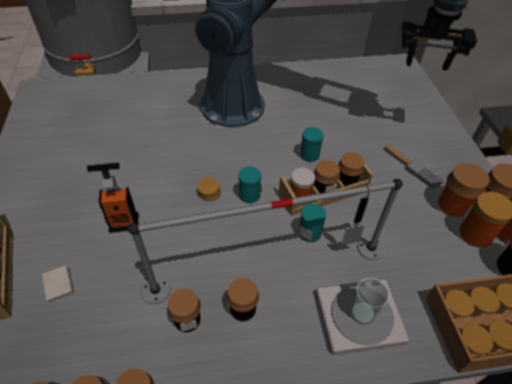

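View pics/top0.png

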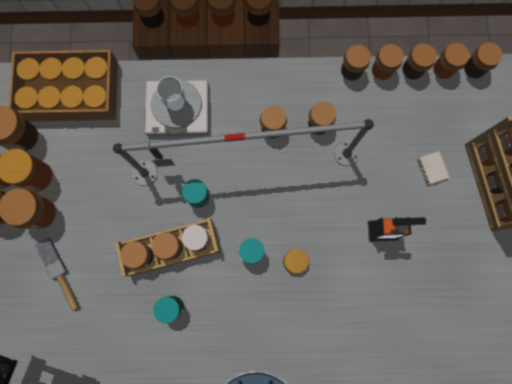

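The scene view, taken from beyond the rail, shows the lamp at (117,205), with the T-grip at (103,167). It also shows the red band at (283,204), the amber jar's white lid at (302,178), the kraft tops at (327,172) and (351,162), and the stack of brass lids at (208,188).

The top view shows the lamp grip at (408,222), with a white panel sliver at (388,238) facing the robot. The rail runs from (118,149) to (368,124), with the band at (235,137). The white lid is at (195,237), and the brass lids are at (296,262).

Look-alikes in the top view:
- **Jar:** the turquoise jars are at (195,192), (252,250) and (167,310), and the dark jars are at (135,256), (166,245), (273,122) and (322,117). I choose the white lid at (195,237).
- **Lamp:** the only orange lamp is at (395,228).
- **Band:** the only red band on the rail is at (235,137).

```bash
cat > h.py <<'E'
import numpy as np,cv2
from cell import *
def ray(n,u,v,z):
    m=camera_model(n);R=m["R"];c=-R.T@m["t"]
    d=R.T@np.array([(u-m["cx"])/m["fx"],(v-m["cy"])/m["fy"],1.])
    return c+d*(z-c[2])/d[2]
def proj(n,X):
    m=camera_model(n);q=m["R"]@np.array(X,float)+m["t"]
    return q[0]/q[2]*m["fx"]+m["cx"],q[1]/q[2]*m["fy"]+m["cy"]
def cloud(n,d):
    m=camera_model(n);v,u=np.mgrid[:384,:512]
    P=np.stack([(u-m["cx"])/m["fx"]*d,(v-m["cy"])/m["fy"]*d,d],-1)
    return (P-m["t"])@m["R"]
E
python3 - <<'E'
from h import *
np.set_printoptions(precision=1,suppress=True)
D={n:np.load(f"pics/{n}0.npz") for n in("scene","top")}
for n in D:
    p,d=D[n]["p"].astype(int),D[n]["d"];W=cloud(n,d);h=cv2.cvtColor(D[n]["p"],cv2.COLOR_RGB2HSV)
    ok=d>0
    # rail pixels
    red=((h[...,0]<6)|(h[...,0]>174))&(h[...,1]>170)&(h[...,2]>90)&ok&(abs(W[...,2]-250)<30)
    v,u=np.nonzero(red);print(n,"red",len(u),u.mean(),v.mean(),ray(n,u.mean(),v.mean(),250))
    rail=ok&(abs(W[...,2]-254)<12)&(W[...,0]>400)&(W[...,0]<800)&(abs(W[...,1])<400)
    v,u=np.nonzero(rail)
    k,lab,st,ce=cv2.connectedComponentsWithStats(rail.astype(np.uint8)); 
    P=W[rail];l=cv2.fitLine(P[:,:2].astype(np.float32),cv2.DIST_HUBER,0,.01,.01).ravel();t=(P[:,:2]-l[2:])@l[:2]
    good=abs((P[:,:2]-l[2:])@[-l[1],l[0]])<12;t=t[good];print(" rail",l,l[2:]+t.min()*l[:2],l[2:]+t.max()*l[:2],P[:,2].mean())
    # lamp grip
    g=ok&(W[...,2]>195)&(W[...,2]<232)&(W[...,1]<-150)&(W[...,0]<620)&(W[...,0]>250)
    P=W[g];v,u=np.nonzero(g);print(" grip",len(P),P.mean(0) if len(P) else 0,u.mean(),v.mean())
    if len(P):
        r=cv2.minAreaRect(P[:,:2].astype(np.float32));print("  rect",r)
    body=ok&(W[...,2]>20)&(W[...,2]<130)&(W[...,1]<-150)&(W[...,1]>-450)&(W[...,0]<620)&(W[...,0]>250)
    print("  body",W[body].mean(0),W[body].min(0),W[body].max(0))
    for nm,m in(("white",(h[...,1]<60)&(h[...,2]>130)&ok&(W[...,2]>80)&(W[...,2]<115)&(W[...,1]>0)),):
        k,lab,st,ce=cv2.connectedComponentsWithStats(m.astype(np.uint8))
        for i in range(1,k):
            if st[i,4]>80: print(" white",st[i],ce[i],ray(n,*ce[i],90),W[lab==i].mean(0))
    kr=(h[...,0]<18)&(h[...,1]>80)&ok&(W[...,2]>82)&(W[...,2]<110)&(W[...,1]>-300)&(W[...,1]<420)&(W[...,0]<800)
    k,lab,st,ce=cv2.connectedComponentsWithStats(kr.astype(np.uint8))
    for i in range(1,k):
        if st[i,4]>80: print(" kraft",st[i],ce[i],ray(n,*ce[i],90))
    c=W[(h[...,1]>90)&ok&(h[...,0]<30)&(W[...,2]>25)&(W[...,2]<45)&(W[...,1]<0)&(W[...,1]>-200)&(W[...,0]<500)]
    print(" lids",len(c),c.mean(0) if len(c) else 0)
p=D["top"]["p"];a=cv2.resize(p[190:300,100:240],None,fx=4,fy=4,interpolation=2);b=cv2.resize(p[200:255,350:440],None,fx=4,fy=4,interpolation=2)
c=cv2.resize(D["scene"]["p"][150:240,80:150],None,fx=4,fy=4,interpolation=2)
I=np.zeros((600,800,3),np.uint8);I[:a.shape[0],:560]=a[:, :560]
I2=np.zeros((600,800,3),np.uint8);I2[:440//1,:360]=0
b=cv2.resize(b,(240,147));I[:147,560:800]=b;I[150:150+c.shape[0],560:800]=c[:,:240]
cv2.imwrite("pics/crop1.png",I[...,::-1])
E
```

```text
scene red 119 281.8235294117647 202.88235294117646 [643.5  37.7 250. ]
 rail [  0.1  -1.  651.3   2.9] [627.3 297. ] [ 673.1 -263.8] 253.5619851115381
 grip 250 [ 463.4 -336.8  216.9] 103.204 167.576
  rect ((461.4428405761719, -337.2431640625), (15.763663291931152, 69.72124481201172), 1.4458614587783813)
  body [ 471.3 -334.6   85.2] [ 439.  -372.8   20.1] [ 483.1 -301.8  129.9]
 white [292 168  22  17 288] [302.9 175.9] [433.6 144.   90. ] [441.5 141.3  99.1]
 kraft [315 152  50  32 876] [339.2 166.9] [414.1 249.   90. ]
 kraft [228 278  30  29 683] [242.5 292. ] [745.9 -56.2  90. ]
 kraft [168 288  31  30 724] [182.9 303. ] [ 753.9 -182.1   90. ]
 lids 330 [ 387.8 -107.7   33.4]
top red 83 234.44578313253012 136.5421686746988 [646.5  35.1 250. ]
 rail [  0.1  -1.  645.   17.8] [622.  297.7] [ 668.1 -264.1] 255.1789744650228
 grip 245 [ 459.5 -335.8  221.5] 408.069387755102 221.14285714285714
  rect ((460.0809631347656, -337.955322265625), (15.759600639343262, 71.12693786621094), 0.8874191045761108)
  body [ 454.8 -321.9   97.1] [ 438.8 -373.7   20.3] [ 480.8 -301.2  126. ]
 white [182 225  25  25 501] [194. 237.] [444.  142.1  90. ] [443.3 140.9  99.4]
 kraft [310 102  26  23 480] [322.7 113.4] [ 751.6 -182.7   90. ]
 kraft [261 106  25  24 488] [272.9 117.6] [742.8 -56.5  90. ]
 kraft [151 232  29  28 618] [165.1 245.5] [424.7 212.   90. ]
 kraft [120 241  29  28 639] [134.2 254.5] [404.1 286.3  90. ]
 lids 477 [ 384.5 -108.    34.6]
```

View pics/crop1.png

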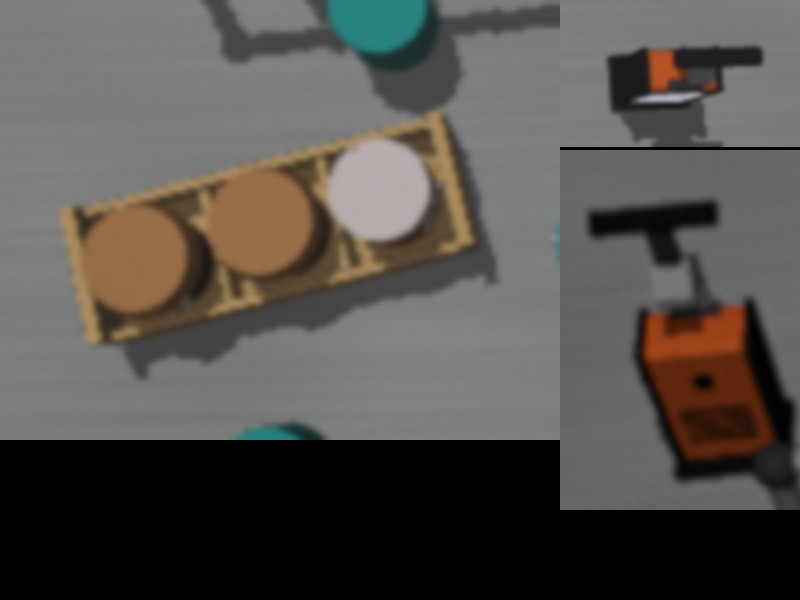

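The crop shows the white lid in the end cell at crop pixel (380,190), with two kraft tops beside it. The lamp's panel, a white sliver at (668,97), is on the robot side, and the grip bar lies along y.

From the measurements:
- **Grip bar:** about (461,-337.5), lamp yaw about 1.2°.
- **Band:** about (645.5,36.4), rail yaw 4.7°.
- **Jar:** about (442.5,141), carrier yaw about 15.5°.

First I turn the tool to yaw 91.

```bash
python3 -m inch '{"gripper":[1,1,1,1,1,1,1,1,1,1],"slide":[[0,0,0],[0,0,0],[0,0,0],[0,0,0],[0,0,0],[0,0,0],[0,0,0],[0,0,0],[0,0,0],[0,0,0]],"twist":[[0,0,1],[0,0,1],[0,0,1],[0,0,1],[0,0,1],[0,0,1],[0,0,1],[0,0,1],[0,0,1],[0,0,1]]}'
python3 -m inch '{"gripper":[1,1,1,1,1,1],"slide":[[0,0,0],[0,0,0],[0,0,0],[0,0,0],[0,0,0],[0,0,0]],"twist":[[0,0,1],[0,0,1],[0,0,1],[0,0,0.8],[0,0,0],[0,0,0]]}'
```

```text
clock: 1.35
position: [194.2, 540.9, 238.2]
tcp_rot: [-180.0, 0.0, 110.1]
force: [-0.2, 0.6, 0.1]
finger_gap: 88.7
finger_force: 0.0
clock: 2.1
position: [194.2, 541.1, 238.5]
tcp_rot: [-180.0, 0.0, 91.3]
force: [0.3, -0.2, -0.2]
finger_gap: 88.2
finger_force: 0.0
```

```bash
python3 -m inch '{"gripper":[1,1,1,1,1,1,1,1,1,1],"slide":[[-1,0.28,-0.8],[-1,0.28,0],[-1,0.28,0],[-1,0.28,0],[-1,0.28,0],[-1,0.28,0],[-1,0.28,0],[-1,0.28,0],[-1,0.28,0],[-1,0.28,0]],"twist":[[0,0,0],[0,0,0],[0,0,0],[0,0,0],[0,0,0],[0,0,0],[0,0,0],[0,0,0],[0,0,0],[0,0,0]]}' | head -3
python3 -m inch '{"gripper":[1,1,1,1,1,1,1,1,1,1],"slide":[[-1,0.28,0],[-1,0.28,0],[-1,0.28,0],[-1,0.28,0],[-1,0.28,0],[-1,0.28,0],[-1,0.28,0],[-1,0.28,0],[-1,0.28,0],[-1,0.28,0]],"twist":[[0,0,0],[0,0,0],[0,0,0],[0,0,0],[0,0,0],[0,0,0],[0,0,0],[0,0,0],[0,0,0],[0,0,0]]}' | head -3
python3 -m inch '{"gripper":[1,1,1,1,1,1,1,1,1,1],"slide":[[-1,0.28,0],[-1,0.28,0],[-1,0.28,0],[-1,0.28,0],[-1,0.28,0],[-1,0.28,0],[-1,0.28,0],[-1,0.28,0],[-1,0.28,0],[0,0,0]],"twist":[[0,0,0],[0,0,0],[0,0,0],[0,0,0],[0,0,0],[0,0,0],[0,0,0],[0,0,0],[0,0,0],[0,0,0]]}'
```

```text
clock: 3.35
position: [269.9, 292.0, 258.8]
tcp_rot: [180.0, -0.0, 91.3]
clock: 4.6
position: [345.3, 43.5, 258.8]
tcp_rot: [180.0, 0.0, 91.3]
clock: 5.85
position: [413.1, -180.3, 258.6]
tcp_rot: [-180.0, -0.0, 91.2]
force: [0.7, 1.1, 0.2]
finger_gap: 88.4
finger_force: 0.0
```

```bash
python3 -m inch '{"gripper":[1,1,1,1,1,1,1,1,1],"slide":[[-0.9,0.256,0],[-0.9,0.256,0],[-0.9,0.256,0],[-0.9,0.256,0],[-0.9,0.256,0],[-0.9,0.256,0],[-0.93,0.256,0],[0,0,0],[0,0,0]],"twist":[[0,0,0],[0,0,0],[0,0,0],[0,0,0],[0,0,0],[0,0,0],[0,0,0],[0,0,0],[0,0,0]]}'
python3 - <<'E'
from h import *
p,d=read_camera("scene");q,e=read_camera("top")
I=np.hstack([cv2.resize(p[130:250,60:160],None,fx=4,fy=4)[:480],cv2.resize(q[170:290,350:450],None,fx=4,fy=4)])
cv2.imwrite("pics/a.png",I[...,::-1]);W=cloud("scene",d);g=(d>0)&(abs(W[...,2]-214)<8)&(W[...,1]<-290)&(W[...,1]>-390)&(abs(W[...,0]-461)<14)
print(g.sum(),W[g].mean(0),W[g].min(0),W[g].max(0))
E
```

```text
clock: 6.98
position: [461.1, -335.2, 258.5]
tcp_rot: [-180.0, -0.1, 91.3]
force: [0.2, -0.8, 0.1]
finger_gap: 88.3
finger_force: 0.0
115 [ 463.73364363 -327.99327133  217.10554885] [ 453.97204123 -372.04661217  206.11648837] [ 468.59712937 -302.4335603   221.87254111]
```

View pics/a.png

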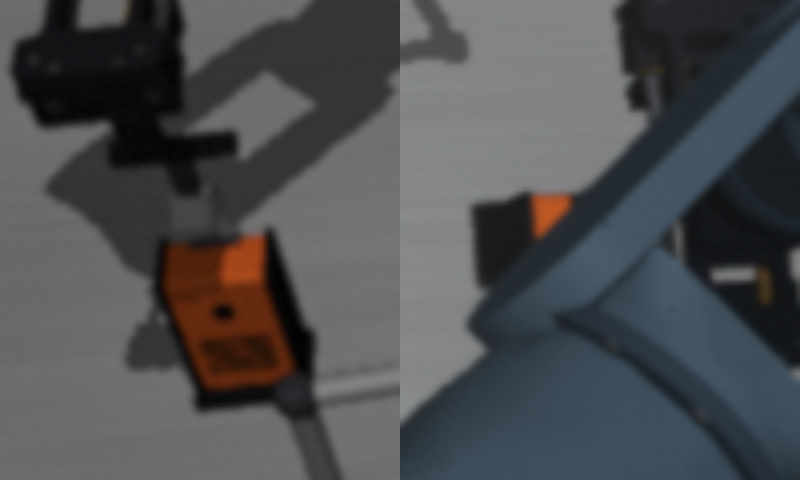

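The scene crop shows the near finger at (145,125) in front of the T-bar at (190,145), as expected. The arm hides the bar in the top view. I descend and close.

```bash
python3 -m inch '{"gripper":[1,1,1,1,-1,-1,-1,-1,-1,-1],"slide":[[-0.05,0,0.8],[0,0,0.85],[0,0,0.8],[0,0,0],[0,0,0],[0,0,0],[0,0,0],[0,0,0],[0,0,0],[0,0,0]],"twist":[[0,0,0],[0,0,0],[0,0,0],[0,0,0],[0,0,0],[0,0,0],[0,0,0],[0,0,0],[0,0,0],[0,0,0]]}' 50
```

```text
clock: 8.32
position: [461.3, -337.7, 197.4]
tcp_rot: [-180.0, -0.0, 91.2]
force: [-0.1, -0.8, 0.1]
finger_gap: 30.4
finger_force: 0.0
```

```bash
python3 -m inch '{"gripper":[-1,-1,-1,-1,-1],"slide":[[0,0,0],[0,0,0],[0,0,0],[0,0,0],[0,0,0]],"twist":[[0,0,0],[0,0,0],[0,0,0],[0,0,0],[0,0,0]]}' 50
```

```text
clock: 8.95
position: [461.3, -337.8, 197.5]
tcp_rot: [180.0, 0.0, 91.2]
force: [-0.2, -0.4, 0.2]
finger_gap: 14.1
finger_force: 49.4
```

```bash
python3 -m inch '{"gripper":[-1,-1,-1,-1,-1,-1,-1,-1],"slide":[[0,0,-0.3],[0,0,-0.5],[0,0,-0.8],[0,0,-0.8],[0,0,-0.8],[0,0,-0.7],[0,0,-0.5],[0,0,0]],"twist":[[0,0,0],[0,0,0],[0,0,-0.2],[0,0,-0.2],[0,0,-0.2],[0,0,-0.1],[0,0,0],[0,0,0]]}' 50
python3 -m inch '{"gripper":[-1,-1,-1,-1,-1,-1,-1,-1,-1,-1],"slide":[[0.43,0.3,0],[0.8,0.6,0],[0.8,0.67,0],[0.8,0.7,0],[0.8,0.7,0],[0.8,0.7,0],[0.8,0.7,0],[0.8,0.6,0],[0.4,0.3,0],[0.2,0.1,0]],"twist":[[0,0,0],[0,0,0],[0,0,0],[0,0,0],[0,0,0],[0,0,0],[0,0,0],[0,0,0],[0,0,0],[0,0,0]]}' 50
python3 -m inch '{"gripper":[-1,-1,-1,-1],"slide":[[0,0,0],[0,0,0],[0,0,0],[0,0,0]],"twist":[[0,0,0],[0,0,0],[0,0,0],[0,0,0]]}' 50
python3 - <<'E'
from h import *
p,d=read_camera("scene");q,e=read_camera("top")
np.savez("pics/s2.npz",p=p,d=d,q=q,e=e)
I=np.hstack([cv2.resize(p[100:280,90:230],None,fx=3,fy=3)[:540],cv2.resize(q[90:270,280:400],None,fx=3,fy=3)])
cv2.imwrite("pics/b.png",I[...,::-1])
E
```

```text
clock: 9.95
position: [461.7, -338.1, 308.7]
tcp_rot: [179.9, 0.1, 94.7]
force: [0.5, -0.7, -3.4]
finger_gap: 13.8
finger_force: 49.8
clock: 11.2
position: [581.4, -160.6, 306.8]
tcp_rot: [-179.9, -0.0, 94.8]
force: [-0.6, 0.0, -3.0]
finger_gap: 14.2
finger_force: 49.8
clock: 11.7
position: [581.2, -161.9, 307.5]
tcp_rot: [180.0, 0.0, 94.7]
force: [-0.8, -0.4, -3.8]
finger_gap: 14.2
finger_force: 49.8
```

View pics/b.png

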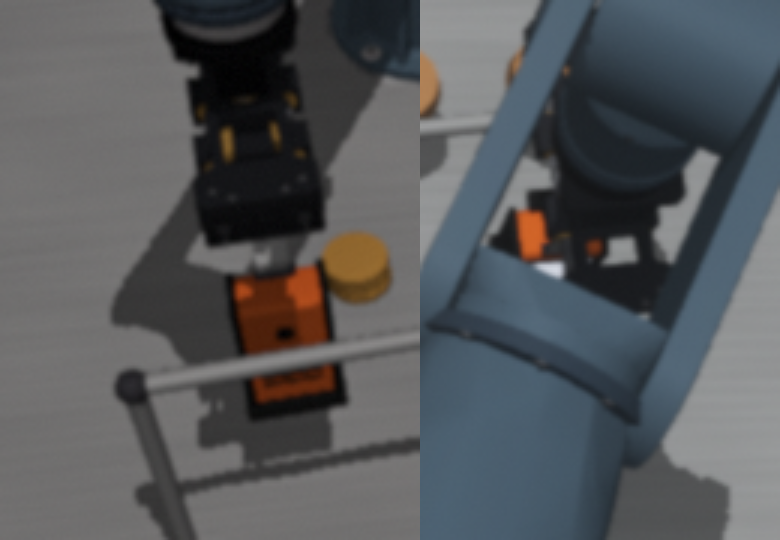

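The lamp hangs in the grip with its back face at (285,340) in the left crop, behind the rail line. I check its tilt and height from the depth.

```bash
cat > lamp.py <<'E'
from h import *
np.set_printoptions(precision=2,suppress=True)
def lamp(p,d):
    W=cloud("scene",d);h=cv2.cvtColor(p,cv2.COLOR_RGB2HSV)
    m=(d>0)&(h[...,0]<15)&(h[...,1]>170)&(h[...,2]>50)&(W[...,0]<720)&(W[...,0]>420)&(W[...,2]>90)&(W[...,2]<260)&(abs(W[...,1])<420)
    k,l,st,ce=cv2.connectedComponentsWithStats(cv2.dilate(m.astype(np.uint8),np.ones((5,5))))
    m&=l==1+np.argmax(st[1:,4])
    P=W[m];zt=np.percentile(P[:,2],98);B=P[(P[:,2]<zt-12)]
    for _ in range(3):
        A=np.c_[B[:,1:],np.ones(len(B))];c=np.linalg.lstsq(A,B[:,0],rcond=None)[0];B=B[abs(A@c-B[:,0])<4]
    print("n",len(P),"ztop",zt,"ymid",(np.percentile(B[:,1],1)+np.percentile(B[:,1],99))/2,"x per y,z",c[:2],"x0",B[:,0].mean(),"at",B.mean(0))
if __name__=="__main__":
    import sys
    p,d=read_camera("scene");lamp(p,d);W=cloud("scene",d)
    s=read_state();print(s["clock"],s["position"],s["tcp_rot"],s["force"],s["finger_gap"])
E
python3 - <<'E'
from lamp import *
z=np.load("pics/scene0.npz");lamp(z["p"],z["d"]);z=np.load("pics/s2.npz");lamp(z["p"],z["d"])
E
```

```text
n 428 ztop 121.09240248327843 ymid -337.8114378632032 x per y,z [-0.01 -0.01] x0 478.10400604596003 at [ 478.1  -337.72   99.7 ]
n 654 ztop 231.09332131789992 ymid -160.5460828722955 x per y,z [-0.08  0.  ] x0 598.8178397837152 at [ 598.82 -160.31  203.16]
```

```bash
python3 -m inch '{"gripper":[-1,-1,-1,-1,-1,-1,-1,-1],"slide":[[0,0.3,0],[0,0.5,0],[0,0.5,0],[0,0.5,0],[0,0.5,0],[0,0.5,0],[0,0.4,0],[0,0,0]],"twist":[[0,0,0],[0,0,0],[0,0,0],[0,0,0],[0,0,0],[0,0,0],[0,0,0],[0,0,0]]}' 50
python3 lamp.py
```

```text
clock: 12.8
position: [661.7, -154.7, 307.2]
tcp_rot: [-180.0, -0.0, 94.8]
force: [0.1, -0.5, -3.5]
finger_gap: 14.0
finger_force: 49.8
n 1073 ztop 230.09496949948442 ymid -153.5516142553182 x per y,z [-0.08  0.  ] x0 679.4367191210599 at [ 679.44 -153.27  172.98]
12.85 [ 661.2  -154.74  307.19] [-179.97   -0.01   94.76] [ 0.23 -0.36 -3.47] 14.180886028009523
```

Now I lower it in small steps and watch the force.

```bash
python3 -m inch '{"gripper":[-1,-1,-1,-1,-1,-1],"slide":[[0,0,0.25],[0,0,0.25],[0,0,0.25],[0,0,0.1],[0,0,0],[0,0,0]],"twist":[[0,0,0],[0,0,0],[0,0,0],[0,0,0],[0,0,0],[0,0,0]]}' 50
python3 -m inch '{"gripper":[-1,-1,-1,-1],"slide":[[0,0,0.1],[0,0,0.1],[0,0,0],[0,0,0]],"twist":[[0,0,0],[0,0,0],[0,0,0],[0,0,0]]}' 50;python3 lamp.py
```

```text
clock: 13.6
position: [661.2, -154.9, 286.6]
tcp_rot: [180.0, 0.0, 94.7]
force: [0.2, 0.4, -3.4]
finger_gap: 14.3
finger_force: 49.8
clock: 14.1
position: [661.1, -154.8, 281.2]
tcp_rot: [-180.0, -0.0, 94.7]
force: [-0.7, -0.1, -3.8]
finger_gap: 14.5
finger_force: 49.8
n 1067 ztop 204.71134490717282 ymid -153.68850995347006 x per y,z [-0.07  0.01] x0 678.4120986506808 at [ 678.41 -153.62  146.83]
14.15 [ 661.15 -154.83  281.29] [179.99   0.    94.75] [ 0.36  0.32 -3.81] 14.309451250260341
```

```bash
python3 -m inch '{"gripper":[-1,-1,-1],"slide":[[0,0,0.06],[0,0,0],[0,0,0]],"twist":[[0,0,0],[0,0,0],[0,0,0]]}' 50
python3 -m inch '{"gripper":[-1,-1,-1],"slide":[[0,0,0.06],[0,0,0],[0,0,0]],"twist":[[0,0,0],[0,0,0],[0,0,0]]}' 50;
python3 -m inch '{"gripper":[-1,-1,-1],"slide":[[0,0,0.04],[0,0,0],[0,0,0]],"twist":[[0,0,0],[0,0,0],[0,0,0]]}' 50;python3 lamp.py
```

```text
clock: 14.52
position: [661.1, -154.8, 279.7]
tcp_rot: [-180.0, -0.0, 94.7]
force: [0.2, 0.5, -1.9]
finger_gap: 14.1
finger_force: 49.8
clock: 14.9
position: [661.4, -155.0, 279.4]
tcp_rot: [179.9, 0.0, 94.7]
force: [-1.0, -0.2, 4.9]
finger_gap: 13.9
finger_force: 49.0
clock: 15.28
position: [661.7, -155.0, 279.3]
tcp_rot: [179.9, 0.1, 94.7]
force: [-1.2, 1.6, 8.0]
finger_gap: 14.0
finger_force: 48.8
n 1020 ztop 202.56781664413094 ymid -153.37497224045663 x per y,z [-0.08  0.02] x0 677.1676637640331 at [ 677.17 -152.96  145.56]
15.325 [ 661.7  -155.03  279.23] [179.86   0.08  94.75] [-1.87  2.03  7.91] 14.064274298732025
```

```bash
python3 -m inch '{"gripper":[-1,-1,-1,-1,-1,-1,-1,-1,-1,-1],"slide":[[0,0,-0.07],[0.2,0,0],[0.4,0,0],[0.4,0,0],[0.4,0,0],[0.4,0,0],[0.4,0,0],[0.4,0,0],[0.4,0,0],[0,0,0]],"twist":[[0,0,0],[0,0,0],[0,0,0],[0,0,0],[0,0,0],[0,0,0],[0,0,0],[0,0,0],[0,0,0],[0,0,0]]}' 50
python3 lamp.py
```

```text
clock: 16.58
position: [654.7, -78.4, 278.7]
tcp_rot: [-180.0, -0.1, 94.8]
force: [0.8, 0.5, -1.3]
finger_gap: 13.8
finger_force: 49.4
n 982 ztop 207.7630546837478 ymid -101.25508548073817 x per y,z [-0.08  0.  ] x0 673.8910452621138 at [ 673.89 -100.96  150.32]
16.625 [654.72 -78.76 278.65] [-179.97   -0.09   94.81] [ 0.33  0.81 -2.14] 13.830897005679622
```

Run:
```python
from h import *
p,d=read_camera("scene");q,e=read_camera("top");np.savez("pics/s3.npz",p=p,d=d,q=q,e=e)
I=np.hstack([cv2.resize(p[130:280,110:250],None,fx=4,fy=4)[:560],cv2.resize(q[90:230,270:330],None,fx=4,fy=4)[:560]][:1]+[cv2.resize(q[80:230,270:330],None,fx=4,fy=4)[:560]][:0])
cv2.imwrite("pics/c.png",I[...,::-1])
```

```text
(no output)
```

View pics/c.png

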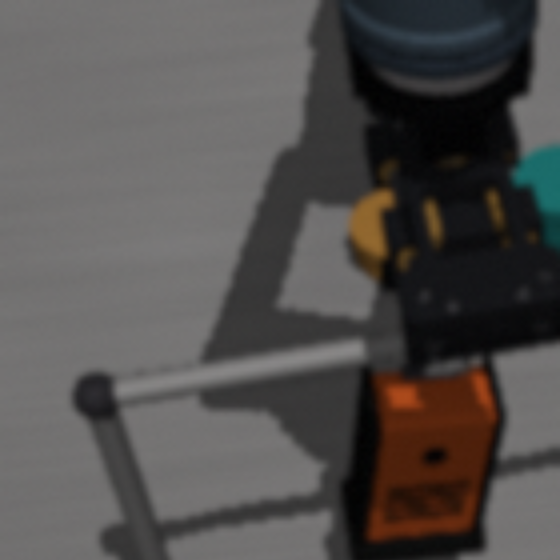

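The crop shows the lamp on the rail with its back face at (435,455), lagging behind the fingers at (480,310). I measure roll and slip from the depth.

Run:
```python
from lamp import *
for f in("s2","s3"):
    z=np.load(f"pics/{f}.npz");p,d=z["p"],z["d"];W=cloud("scene",d);h=cv2.cvtColor(p,cv2.COLOR_RGB2HSV)
    m=(d>0)&(h[...,0]<15)&(h[...,1]>170)&(h[...,2]>50)&(W[...,0]<720)&(W[...,0]>570)&(W[...,2]>100)&(W[...,2]<260)&(W[...,1]<0)&(W[...,1]>-250)
    P=W[m]
    print(f)
    for a in range(100,250,10):
        Q=P[(P[:,2]>=a)&(P[:,2]<a+10)]
        if len(Q)>5: print(a,len(Q),Q[:,1].min(),Q[:,1].max(),Q[:,1].mean(),Q[:,0].mean())
R=W.reshape(-1,3);C=p.reshape(-1,3)
s=(R[:,2]>225)&(R[:,2]<330)&(R[:,1]>-140)&(R[:,1]<-40)&(abs(R[:,0]-655)<45)
for y in range(-140,-40,5):
    t=s&(R[:,1]>=y)&(R[:,1]<y+5)
    if t.any(): print(y,t.sum(),R[t,2].min(),R[t,2].max(),R[t,0].min(),R[t,0].max(),C[t].mean(0))
```

```text
s2
120 35 -188.3440275365561 -134.373584366197 -163.13480405925876 598.4696064328135
130 68 -189.7104359517424 -131.80633461121207 -160.2482053014794 598.6319485163889
140 72 -190.05314293524162 -132.5822182076967 -161.29620462698944 598.9965963728118
150 22 -189.73228215420573 -132.25361032322272 -156.93069728273395 598.9455598022869
180 30 -188.87739925420908 -135.52237289433674 -158.1374156950255 598.6154926719145
190 67 -190.10063859310407 -132.86109169350541 -161.76793444000597 598.892159033446
200 71 -189.0175655194977 -131.69583351509166 -159.8132298236996 598.7625793598779
210 80 -189.22114388319469 -132.7093466253547 -160.07422725248142 598.8039669878963
220 328 -191.92159431521583 -131.39932249518242 -162.66953431677865 588.0016280174332
230 53 -189.32281609390424 -133.41540173626493 -160.25003137036242 583.3734860996168
s3
100 54 -136.48102401155458 -78.93686268742395 -105.50087687220433 673.86164144535
110 63 -135.70381328061762 -78.67572355910177 -106.94366529724076 674.2400722320436
120 53 -135.20960462523018 -76.07549049721963 -107.72111608452562 674.7266752289381
130 
[... 1159 characters left out ...]
5 ]
-115 36 248.58836435902754 310.9988563393793 652.0196671582868 664.8154061407865 [40.64 38.08 35.69]
-110 17 245.38148403891725 309.29372989675056 652.7692409531837 664.9732763541749 [40.88 40.88 41.24]
-100 4 241.7172879457124 248.25938093095286 670.1743942647727 672.6212704317431 [53.25 52.   53.5 ]
-95 5 243.38031111287575 246.17537409884346 671.0487711830988 673.3434701030492 [65.8 64.2 64.6]
-90 8 240.22847270498363 249.2890959194116 670.2799456669978 672.9961250335518 [68.62 67.38 67.5 ]
-85 9 239.9594978564362 248.24998040781082 670.6460053483588 672.2792926803027 [65.78 59.56 58.11]
-80 8 238.80434110711508 248.97590725327817 668.778396526265 671.4254126606124 [66.62 50.12 43.5 ]
```

The lamp has not slipped off. It has only rolled about 9° about the pads, with its foot trailing. The hook is near y ≈ -87. I keep sliding.

```bash
cat > roll.py <<'E'
from lamp import *
p,d=read_camera("scene");W=cloud("scene",d);h=cv2.cvtColor(p,cv2.COLOR_RGB2HSV)
m=(d>0)&(h[...,0]<15)&(h[...,1]>170)&(h[...,2]>50)&(W[...,0]<700)&(W[...,0]>600)&(W[...,2]>95)&(W[...,2]<195)&(W[...,1]<75)&(W[...,1]>-250)
P=W[m];L=[]
for a in range(95,195,10):
    Q=P[(P[:,2]>=a)&(P[:,2]<a+10)&(P[:,0]>np.median(P[:,0])-4)]
    if len(Q)>15: L.append((a+5,(Q[:,1].min()+Q[:,1].max())/2))
L=np.array(L);c=np.polyfit(L[:,0],L[:,1],1)
print("roll deg",np.degrees(np.arctan(c[0])),"y150",np.polyval(c,150),"hook y",np.polyval(c,250)-1.5,"bar y",np.polyval(c,298)-1.5,"back x",np.median(P[:,0]))
r=((h[...,0]<6)|(h[...,0]>174))&(h[...,1]>170)&(d>0)&(abs(W[...,2]-250)<20)&(W[...,0]>610)&(W[...,1]>-20)&(W[...,1]<90)
if r.any():
    v,u=np.nonzero(r);print("red",len(u),W[r].min(0),W[r].max(0))
s=read_state();print(s["clock"],s["position"],s["force"],s["finger_gap"])
E
python3 -m inch '{"gripper":[-1,-1,-1,-1,-1,-1,-1,-1,-1,-1],"slide":[[0.2,0,0],[0.4,0,0],[0.4,0,0],[0.4,0,0],[0.4,0,0],[0.4,0,0],[0.4,0,0],[0.4,0,0],[0.4,0,0],[0,0,0]],"twist":[[0,0,0],[0,0,0],[0,0,0],[0,0,0],[0,0,0],[0,0,0],[0,0,0],[0,0,0],[0,0,0],[0,0,0]]}' 50
python3 roll.py
```

```text
clock: 17.98
position: [647.8, 5.7, 279.0]
tcp_rot: [-180.0, -0.0, 94.8]
force: [-0.1, -0.3, -3.3]
finger_gap: 13.9
finger_force: 49.5
roll deg 7.709308864896585 y150 -18.32056314770435 hook y -6.283488281650918 bar y 0.2143076540547284 back x 666.8204435432184
18.025 [647.81   5.07 278.94] [-0.31 -0.55 -3.03] 13.927038139986347
```

```bash
python3 -m inch '{"gripper":[-1,-1,-1,-1,-1,-1,-1],"slide":[[0.2,0,0],[0.4,0,0],[0.4,0,0],[0.4,0,0],[0.36,0,0],[0,0,0],[0,0,0]],"twist":[[0,0,0],[0,0,0],[0,0,0],[0,0,0],[0,0,0],[0,0,0],[0,0,0]]}' 50
python3 roll.py
```

```text
clock: 18.9
position: [644.3, 48.4, 279.0]
tcp_rot: [180.0, 0.0, 94.8]
force: [0.4, -1.2, -2.5]
finger_gap: 14.1
finger_force: 49.7
roll deg 7.327100478204265 y150 22.78791819338992 hook y 34.14629201095557 bar y 40.31831144338708 back x 663.5965381221148
red 37 [643.68  15.63 251.18] [654.64  29.15 257.74]
18.95 [644.28  48.2  278.95] [ 0.36  0.31 -2.53] 13.905586441881328
```

```bash
python3 -m inch '{"gripper":[-1,-1,-1,0,0,0,0,0,0,0],"slide":[[0.14,0,0],[0,0,0],[0,0,0],[0,0,0],[0,0,0],[0,0,0],[0,0,0],[0,0,0],[0,0,0],[0,0,0]],"twist":[[0,0,0],[0,0,0],[0,0,0],[0,0,0],[0,0,0],[0,0,0],[0,0,0],[0,0,0],[0,0,0],[0,0,0]]}' 50
python3 roll.py
```

```text
clock: 20.2
position: [643.9, 52.0, 279.0]
tcp_rot: [-180.0, -0.0, 94.7]
force: [-1.2, 0.3, 0.3]
finger_gap: 44.0
finger_force: 0.0
roll deg -2.823688868379886 y150 50.891682404924495 hook y 44.459421850222206 bar y 42.09193678396511 back x 662.2826311202214
red 38 [643.45  16.43 251.38] [653.28  30.82 258.26]
20.25 [643.95  51.94 278.96] [-0.49  0.19 -0.  ] 44.100493638718866
```

Swinging after the release. I wait a moment, then measure again.

```bash
python3 -m inch '{"gripper":[0,0,0,0,0,0,0,0,0,0],"slide":[[0,0,0],[0,0,0],[0,0,0],[0,0,0],[0,0,0],[0,0,0],[0,0,0],[0,0,0],[0,0,0],[0,0,0]],"twist":[[0,0,0],[0,0,0],[0,0,0],[0,0,0],[0,0,0],[0,0,0],[0,0,0],[0,0,0],[0,0,0],[0,0,0]]}' 50
python3 roll.py
```

```text
clock: 21.5
position: [643.9, 52.0, 279.0]
tcp_rot: [180.0, -0.0, 94.7]
force: [0.8, 0.3, -0.3]
finger_gap: 44.1
finger_force: 0.0
roll deg -0.12385435852934082 y150 45.872272132503866 hook y 44.156105160873736 bar y 44.05234501449127 back x 662.8128366008273
red 40 [642.64  15.93 250.48] [653.21  31.24 258.92]
21.55 [643.94  51.97 278.94] [-0.77 -0.29 -0.26] 44.17076237519156
```

The hook is settled and level about 6 mm past the band centre, well within 15 mm. I lift off and go above the jar.

```bash
python3 -m inch '{"gripper":[0,0,0,0,0,0,0,0,0,0],"slide":[[0,0,-0.5],[0,0,-1],[0,0,-1],[0,0,-0.5],[0.2,-0.5,0],[0.5,-0.9,0],[0.6,-1,0],[0.6,-1,0],[0.6,-1,0],[0.6,-1,0]],"twist":[[0,0,0],[0,0,0],[0,0,0],[0,0,0],[0,0,0],[0,0,0],[0,0,0],[0,0,0],[0,0,0],[0,0,0]]}'
python3 -m inch '{"gripper":[1,1,1,1,1,1,1,1,1],"slide":[[0.6,-1,0],[0.4,-0.94,0],[0.1,-0.4,0],[0,0,0],[0,0,0],[0,0,0],[0,0,0],[0,0,0],[0,0,0]],"twist":[[0,0,0],[0,0,0],[0,0,0],[0,0,-0.7],[0,0,-0.7],[0,0,-0.76],[0,0,0],[0,0,0],[0,0,0]]}'
python3 roll.py
python3 - <<'E'
from h import *
p,d=read_camera("scene");q,e=read_camera("top");np.savez("pics/s4.npz",p=p,d=d,q=q,e=e)
W=cloud("scene",d);h=cv2.cvtColor(p,cv2.COLOR_RGB2HSV)
m=(h[...,1]<60)&(h[...,2]>120)&(abs(W[...,2]-98)<8)&(abs(W[...,0]-442)<45)&(abs(W[...,1]-141)<45);print(m.sum(),W[m].mean(0) if m.any() else 0)
cv2.imwrite("pics/d.png",p[...,::-1])
E
```

```text
clock: 22.8
position: [500.8, 118.6, 352.6]
tcp_rot: [-179.9, -0.0, 94.8]
force: [0.5, -0.2, -0.0]
finger_gap: 43.8
finger_force: 0.0
clock: 23.92
position: [442.4, 140.5, 353.8]
tcp_rot: [-180.0, -0.0, 105.5]
force: [-0.1, 0.7, -0.2]
finger_gap: 88.4
finger_force: 0.0
roll deg -0.024544995968621038 y150 44.73217743634175 hook y 43.18933833426704 bar y 43.16877556527118 back x 662.9818215355044
red 47 [642.57  16.04 249.65] [653.85  31.36 257.21]
23.975 [442.41 140.54 353.86] [0.03 0.61 0.23] 88.10022797131658
265 [441.14036722 142.85599517  98.90171583]
```

View pics/d.png

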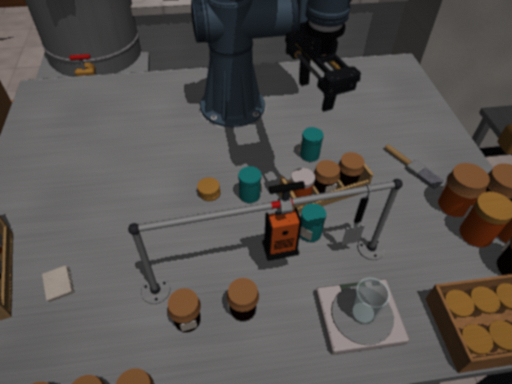

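The scene view shows the lamp hanging level at the band (282,232) and the gripper (325,70) over the jar cell (303,178). I descend to the lid.

```bash
python3 -m inch '{"gripper":[1,1,1,1,1,1,1,1,1,1],"slide":[[0.03,0,0.9],[0,0,1],[0,0,1],[0,0,1],[0,0,1],[0,0,1],[0,0,1],[0,0,1],[0,0,0.8],[0,0,0]],"twist":[[0,0,0],[0,0,0],[0,0,0],[0,0,0],[0,0,0],[0,0,0],[0,0,0],[0,0,0],[0,0,0],[0,0,0]]}' 50
python3 -m inch '{"gripper":[1,1,1,1,1,1,-1,-1,-1,-1],"slide":[[0,0,0.6],[0,0,0.7],[0,0,0.6],[0,0,0.4],[0,0,0.23],[0,0,0],[0,0,0],[0,0,0],[0,0,0],[0,0,0]],"twist":[[0,0,0],[0,0,0],[0,0,0],[0,0,0],[0,0,0],[0,0,0],[0,0,0],[0,0,0],[0,0,0],[0,0,0]]}' 50
python3 -m inch '{"gripper":[-1,-1,-1],"slide":[[0,0,0],[0,0,0],[0,0,0]],"twist":[[0,0,0],[0,0,0],[0,0,0]]}' 55
```

```text
clock: 25.32
position: [441.0, 141.2, 135.1]
tcp_rot: [-179.8, -0.0, 105.5]
force: [-0.6, -0.6, -0.9]
finger_gap: 88.2
finger_force: 0.0
clock: 26.58
position: [442.4, 141.3, 73.5]
tcp_rot: [180.0, 0.0, 105.5]
force: [-1.3, 0.9, 2.6]
finger_gap: 60.1
finger_force: 50.0
clock: 26.95
position: [442.4, 141.3, 73.5]
tcp_rot: [180.0, 0.0, 105.5]
force: [-1.5, -1.0, 5.1]
finger_gap: 60.0
finger_force: 55.0
```

```bash
python3 -m inch '{"gripper":[-1,-1,-1,-1,-1,-1,-1,-1,-1,-1],"slide":[[0,0,-0.3],[0,0,-0.5],[0,0,-0.7],[0,0,-0.8],[0,0,-0.8],[0,0,-0.8],[0,0,-0.5],[0,0,-0.3],[0,0,0],[0,0,0]],"twist":[[0,0,0],[0,0,0],[0,0,0],[0,0,0],[0,0,0],[0,0,0],[0,0,0],[0,0,0],[0,0,0],[0,0,0]]}' 55
python3 -m inch '{"gripper":[-1,-1,-1,-1,-1],"slide":[[0,0,0],[0,0,0],[0,0,0],[0,0,0],[0,0,0]],"twist":[[0,0,0.5],[0,0,0.6],[0,0,0.6],[0,0,0.46],[0,0,0]]}' 55
```

```text
clock: 28.2
position: [441.7, 141.3, 190.0]
tcp_rot: [-179.9, -0.0, 105.5]
force: [0.2, -0.6, -1.9]
finger_gap: 60.5
finger_force: 55.0
clock: 28.82
position: [441.8, 141.3, 190.0]
tcp_rot: [-179.9, -0.0, 94.8]
force: [1.0, 0.5, -2.0]
finger_gap: 60.0
finger_force: 55.0
```

```bash
python3 roll.py
python3 - <<'E'
from h import *
p,d=read_camera("scene");cv2.imwrite("pics/e.png",cv2.resize(p[40:290,180:420],None,fx=2.4,fy=2.4)[...,::-1])
E
```

```text
roll deg -0.33038687442322046 y150 44.883409472052335 hook y 42.80676920440865 bar y 42.52998187593969 back x 663.0199952427228
red 49 [640.65  16.35 248.51] [654.44  31.27 259.27]
28.875 [441.84 141.29 190.1 ] [ 0.16 -0.55 -2.16] 60.06895187201756
```

View pics/e.png

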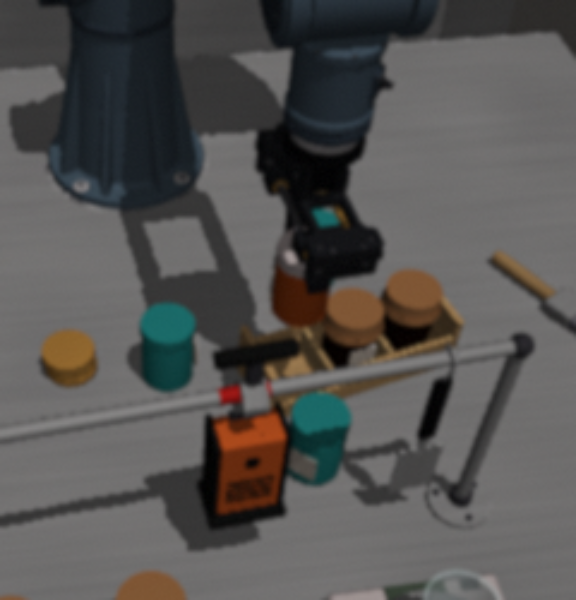

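The crop shows the amber jar lifted upright at (300,295), clear of the carrier, with the dark jars still in their cells. The lamp hook (255,395) has red band showing on both sides. I move in front of the panel, then tip.

```bash
python3 -m inch '{"gripper":[-1,-1,-1,-1,-1,-1,-1,-1,-1,-1],"slide":[[-0.2,0.05,0],[-0.4,0.15,0],[-0.6,0.2,0],[-0.7,0.25,0],[-0.7,0.25,0],[-0.7,0.25,0],[-0.6,0.25,0],[-0.5,0.15,0],[-0.22,0.1,0],[0,0,0]],"twist":[[0,0,0],[0,0,0],[0,0,0],[0,0,0],[0,0,0],[0,0,0],[0,0,0],[0,0,0],[0,0,0],[0,0,0]]}' 55
python3 -m inch '{"gripper":[-1,-1,-1,-1,-1,-1,-1,-1,-1,-1],"slide":[[0,0,0],[0,0,0],[0,0,0],[0,0,0],[0,0,0],[0,0,0],[0,0,0],[0,0,0],[0,0,0],[0,0,0]],"twist":[[-0.4,0,0],[-0.8,0,0],[-1,0,0],[-1,0,0],[-1,0,0],[-1,0,0],[-1,0,0],[-1,0,0],[-1,0,0],[-0.8,0,0]]}' 55
python3 -m inch '{"gripper":[-1,-1,-1,-1,-1,-1],"slide":[[0,0,0],[0,0,0],[0,0,0],[0,0,0],[0,0,0],[0,0,0]],"twist":[[0,0,0],[0,0,0],[0,0,0],[0,0,0],[0,0,0],[0,0,0]]}' 55
```

```text
clock: 30.18
position: [492.9, 29.5, 190.6]
tcp_rot: [-180.0, -0.0, 94.7]
force: [-1.0, -1.0, -2.4]
finger_gap: 60.0
finger_force: 55.0
clock: 31.42
position: [491.9, 30.2, 190.3]
tcp_rot: [134.9, 0.0, 94.8]
force: [0.2, 0.7, -2.6]
finger_gap: 60.2
finger_force: 55.0
clock: 32.17
position: [492.9, 29.7, 190.7]
tcp_rot: [135.0, -0.0, 94.8]
force: [-0.6, 1.0, -2.9]
finger_gap: 60.3
finger_force: 55.0
```

```bash
python3 roll.py
python3 - <<'E'
from h import *
p,d=read_camera("scene");q,e=read_camera("top")
W=cloud("scene",d);h=cv2.cvtColor(p,cv2.COLOR_RGB2HSV)
m=(h[...,0]<20)&(h[...,1]>120)&(d>0)&(W[...,2]>115)&(W[...,0]>440)&(W[...,0]<600)&(abs(W[...,1]-30)<60);print("glass",m.sum(),W[m].mean(0),W[m].min(0),W[m].max(0))
cv2.imwrite("pics/f.png",np.hstack([cv2.resize(p[60:260,180:330],None,fx=2.6,fy=2.6),cv2.resize(q[110:310,180:330],None,fx=2.6,fy=2.6)])[...,::-1])
E
```

```text
roll deg -0.34568830618012014 y150 44.9852811745015 hook y 42.88193394063896 bar y 42.59232726838494 back x 662.9366704098782
red 48 [640.89  16.29 249.61] [653.76  31.65 258.83]
32.225 [492.89  29.65 190.68] [ 0.11  0.12 -2.67] 60.20878628127003
glass 644 [526.04505354  25.9656115  189.23030632] [4.90574797e+02 4.17063932e-01 1.49091172e+02] [557.23455911  61.59655122 229.63432318]
```

View pics/f.png

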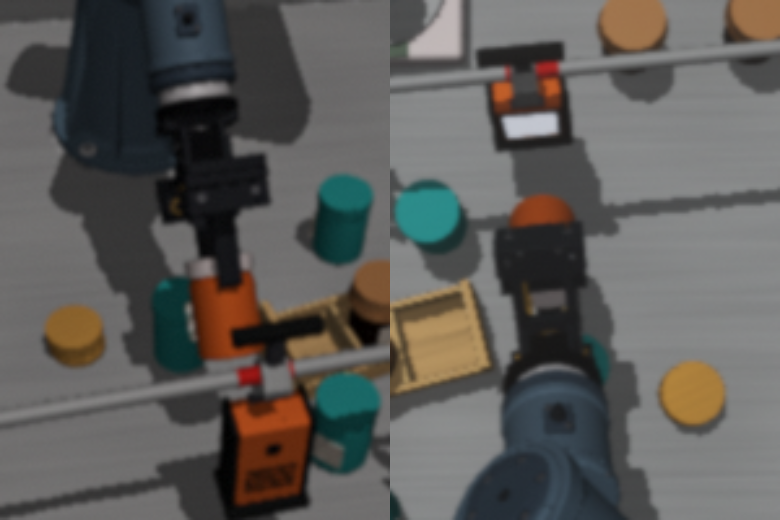

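The final crops show the amber jar tipped 45° at (225,310) in the scene view. In the top view it is at (543,212), in line with the lamp's white panel (530,125), with about 65 mm of clearance. The lamp hangs level on the band and nothing else has moved.

```bash
python3 -c "
from cell import *
print(sign_off())"
```

```text
the job is handed in; nothing more can be done
None
```

The job is handed in at about 32 s: by the last camera measurements the lamp hangs level on the rail, released, with its hook about 6 mm past the red band's centre (limit 17 mm), and the amber jar is held tipped 45° in front of the light panel, clear of the lamp; the hand-in returned no verdict.

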